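# Set the train controller to its third notch

## Robot

A 7-joint arm with a two-finger parallel gripper is mounted at the origin on the work surface. World frame = base frame: x ahead of the robot, y to its left, z up, the work surface at z = 0. Lengths are in m, angles in rad, forces in N, time in s.
With the tool pointing down it reaches from about 0.425 to 0.925 m from the base axis. Payload 6.8 kg.
Tool frame: the origin (TCP) lies where the fingers leave the gripper's body, on its centre line; the fingertips stand 73 mm ahead of it and the grasp point (between the pads) lies 54 mm ahead of it; z points along the fingers, y is the direction in which the jaws open and shut (so a half turn about z gives the same grasp; the last joint's range is limited). The gripper opens to 85 mm and grips with 20 to 120 N. Pads are 22 mm wide; open, the fingers measure 114 mm over their backs; the gripper's body (76 mm by 85 mm) begins 54 mm behind the grasp point. The pads swing forward as they close: fully open they stand 13 mm farther back than shut.
Start: joints at [-1.423, 0.477, 0.022, 1.555, -0.011, 1.109, -0.083], TCP at [0.171, 0.653, 0.304] pointing down, gripper open.
Joint ranges: [-2.96, 2.96], [-0.34, 2.1], [-1.41, 1.46], [0.24, 2.44], [-1.37, 4.51], [0.17, 1.92], [-2.96, 2.96]. Speed limits (rad/s): [2.39, 2.39, 3.14, 3.14, 3.14, 3.14, 3.14].

## Interface

Orientations are given as a rotation vector (axis times angle).
In Python, from bench import r gives the robot as it stands.
- The arm moves only by the shell command python3 -m handwheel 'ROWS' [FORCE]. ROWS is JSON, a list that holds one entry, the list of rows, each a list of 7 numbers: the shift along the world's x, y, z in m, then the turn, a rotation vector about the world's x, y, z in rad, then the finger opening in m, from 0 to 0.0854. A call has 1 to 10 rows; each row shifts and turns the commanded pose from where the row before left it; what a row does not reach is not made up. A row lasts 1/12 s, in which the tool goes at most 41.7 mm and 7.16 degrees, less where a joint would pass 70% of its speed; a pose out of reach is approached as far as the arm can. A call is refused whole if a number of a shift passes 0.0417 or a number of a turn 0.125, either way. A call with a gripper value outside its range is refused whole. The fingers move at their own pace and stop on an object; FORCE is the grip in N (left out, the last holds). Time passes only in rows, so rows that do not move let the fingers close. It gives the time, the measured TCP pose, the force and the opening at its end, in the units of the state.
- r.get_obs(): the state, without advancing time (a new reading comes with each control period).
- r.grab_frame(name): name is "scene" or "top"; returns (picture, depth): 384x512x3 uint8, red, green, blue; 384x512 float32, m along the optical axis (not along the pixel's ray), 0 where there is no reading.
- r.get_calibration(name): a dict with "vertical_fov" (degrees; the focal length in pixels is half the picture's height over the tangent of half this angle, whatever the lens; pixels are square), "cx", "cy" (the principal point, pixels), "R" (3x3) and "t" (3): a world point X has camera coordinates R X + t. Camera axes: x right, y down, z forward; pixel columns grow to the right and rows downward; lengths in m; the calibration is good to about 2 mm. A picture is of the moment at which its call begins. get_calibration takes no time and is no camera call.
- r.hand_in(): hands the job in, once; it reports no verdict.
Trained networks look in the newest picture that a camera, given by its name, has taken for a name from the list of things; names that differ only in an ending like _2 or _b are one class to them, and where a whole thing is asked for, a point or a joint stands for the part that bears it (a point fixed in the world has none). Each returns a list of dicts, best first, with "p" (0 to 1); they miss things now and then, are a little off and sometimes report something else, mostly with a low value. They report only what shows in the picture. A call takes as long as a camera call. They do not tell look-alikes from the thing itself.
- r.masks_of(label, camera): "pixels" (384x512 bool, what is visible of it) and "at" ([column, row] in pixels, amid what is visible of it).
The state is a dict: "clock": time; "joints": joint angles; "qvel": joint speeds; "tau": joint torques, N m; "tcp_pos": TCP position; "orientation": TCP orientation; "contact_force": force on the tool from outside, world axes, zero at the start; "moment": the same for the moment, N m; "grip_width": finger opening in m.
Only numpy, scipy, OpenCV 4.12 (cv2) and the standard library are available. Lean on these libraries where they do the work, as an engineer would, in place of code of your own. Each camera call takes 0.05 s, during which the arm holds its last target.

## Task

Set the model-train controller to notch three by pushing its slide lever with a fingertip: first push the lever all the way back against its zero stop, at the thin end of the printed wedge, then push it forward, counting the clicks, and leave it sitting in the third notch from the stop. Only push the lever, now from one side, now from the other; do not pinch it between the fingers, and do not disturb the jar, wagon, screwdriver and clear box lying around.

Things in the scene. Friction and masses are not known exactly. Their poses are not given: they have to be found in the camera images.
- controller: Train controller fixed to the table: grey box, aluminium panel, 130 mm along its x, 210 along its y, panel top 57 above the table. Origin: centre of its underside, z up. The lever slides along y in a dark slot at x = 0; zero stop at the -y end. A black wedge printed on the +x side of the slot is thin at zero and grows to full speed (+y). A knob at x -40, y +78 (22 wide, 11 high) plays no part.
- throttle (a joint): Lever travel in m: 0 at the zero stop (lever at y = -42 mm of the box), growing to +y, at most 0.084. A notch every 14 mm: 0, first 0.014, second 0.028, third 0.042 .. sixth 0.084. About 4 to 8 N pushes it out of a notch; half-way on it lets go and jumps ahead by itself into the next (a click; the push falls to nothing). It stays there when let go. Starts in any notch but zero.
- lever_top (a point): Centre of the top of the lever's black grip, 37 mm above the panel (94 above the table). The grip is an upright paddle 30 mm wide across the slide (box x), 14 mm thick along the slide (box y), from 5 to 37 mm above the panel; axes as the box's. If pushed too far, go back to the stop and count again.
- grip_back: Half of the grip facing the zero stop (-y): the face to push to go forward. Shell 30 x 5 x 27 mm fixed to the lever, 5 to 32 mm above the panel; outer face 7 mm from the grip's middle. Origin at panel height under the grip's middle. Pressing both halves at once counts as pinching.
- grip_front: The other half of the grip, that faces full speed (+y): the face to push for going back to zero. Same size and origin as grip_back.
- jar_mid (a point): Middle of a loose paint jar with a brown cap, 48 mm across, 55 mm high, standing near the controller. Leave alone.
- wagon_mid (a point): Middle of a loose brown model goods wagon 110 x 31 x 41 mm, standing on the table near the controller. Leave alone.
- driver_grip (a point): Middle of the handle of a loose screwdriver 170 mm long, lying on the table beyond the controller. Leave alone.
- box_mid (a point): Middle of a loose clear open stock box 140 x 45 x 40 mm, standing between the robot and the controller. Leave alone.
There are look-alikes about, which are no part of the job. Of the things like the controller, leave any that is yellow; of the rest the smaller one is meant.

How it is judged:
On the way:
1. the lever is back against its zero stop (value of joint throttle below 0.003 m), for 0.1 s.
At the end, for the whole second after the job is handed in: After having been at the zero stop, the lever rests in the third notch (joint 0.042, within 3 mm), still; the jar, wagon, screwdriver and clear box are within 15 mm of where they stood (value of joint throttle between 0.039 and 0.045 m and velocity of joint throttle between -0.02 and 0.02 m/s and distance of each of jar_mid, wagon_mid, driver_grip, box_mid from where it was at the start of the episode below 0.015 m); the robot touches nothing.
It fails at once if the lever is pinched: both halves of its grip are pressed at once (over 1 N each) (contact force between each of grip_back, grip_front and the fingers above 1 N).
It fails at once if the paint jar is pushed away or lifted (15 mm) (distance of jar_mid from where it was at the start of the episode above 0.015 m).
It fails at once if the wagon is pushed away or lifted (15 mm) (distance of wagon_mid from where it was at the start of the episode above 0.015 m).
It fails at once if the screwdriver is pushed away or lifted (15 mm) (distance of driver_grip from where it was at the start of the episode above 0.015 m).
It fails at once if the clear box is pushed away or lifted (15 mm) (distance of box_mid from where it was at the start of the episode above 0.015 m).
It also fails if it takes over 59 s, if anything falls off the work surface, if the arm or the gripper's body presses on something with over 40 N, if the wrist force passes 120 N, or if a joint passes its speed limit or range.

## Working session

There is one attempt and no reset: what is moved stays moved. The work goes in short steps, Python scripts to look and compute and a shell command to move; the robot and the scene stay as the last step left them, time stands still between calls to the robot, and variables do not carry over. Pictures are saved under pics/ and viewed, and the job is handed in when it is done.

```bash
ls; mkdir -p pics; python3 - <<'E'
from bench import r
import cv2,numpy as np
o=r.get_obs()
print({k:np.round(v,4).tolist() for k,v in o.items()})
for n in ("scene","top"):
    p,d=r.grab_frame(n)
    cv2.imwrite(f"pics/{n}0.png",cv2.cvtColor(p,cv2.COLOR_RGB2BGR)); np.save(f"pics/{n}0.npy",d)
    c=r.get_calibration(n); print(n,c)
    for l in ("controller","throttle"):
        for m in r.masks_of(l,n): print(n,l,round(m["p"],2),m["at"],m["pixels"].sum())
E
```

```text
pics
{'clock': 0.0, 'joints': [-1.4231, 0.4778, 0.0224, 1.5564, -0.0115, 1.1093, -0.0831], 'qvel': [0.0002, -0.0004, -0.0008, 0.0008, 0.0005, 0.0008, -0.0001], 'tau': [-0.0005, -59.6456, 1.6076, -28.1189, 0.0125, 0.0095, 0.0], 'tcp_pos': [0.1707, 0.6526, 0.3029], 'orientation': [-0.4007, -3.1158, 0.0028], 'contact_force': [0.1374, 0.3813, -0.1479], 'moment': [-0.0426, 0.0025, -0.0138], 'grip_width': 0.0855}
scene {'vertical_fov': 52.12495024124537, 'cx': 256.12409274767975, 'cy': 198.36514491318408, 'R': array([[ 0.42601416,  0.90467495, -0.00867077],
       [ 0.7315768 , -0.35010855, -0.5849952 ],
       [-0.53226621,  0.24287291, -0.8109904 ]]), 't': array([-0.22479417, -0.31524726,  1.39800491])}
scene controller 0.88 [325.4, 171.8] 5096
scene controller 0.76 [115.4, 184.9] 3253
scene controller 0.74 [218.8, 240.6] 4033
scene throttle 0.58 [314.8, 164.0] 160
scene throttle 0.56 [104.1, 179.0] 77
top {'vertical_fov': 45.757454024714775, 'cx': 260.79052210070336, 'cy': 186.92974106278655, 'R': array([[-4.26493629e-02, -9.99090097e-01,  9.55593714e-05],
       [-9.76240719e-01,  4.16536250e-02, -2.12647674e-01],
       [ 2.12450205e-01, -9.16257677e-03, -9.77128936e-01]]), 't': array([-0.00121099,  0.52639541,  1.15372351])}
top controller 0.9 [155.1, 217.5] 6872
top controller 0.9 [380.5, 284.9] 4376
top controller 0.68 [297.0, 182.0] 3882
top throttle 0.62 [307.0, 181.6] 80
```

View pics/scene0.png

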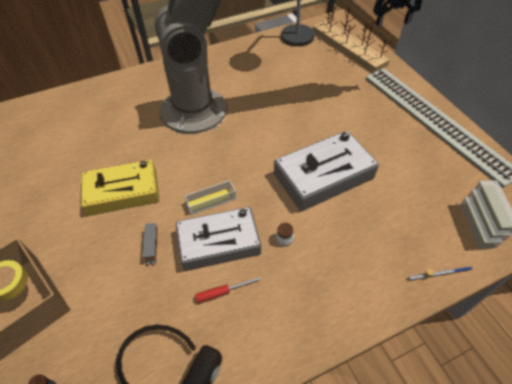

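View pics/top0.png

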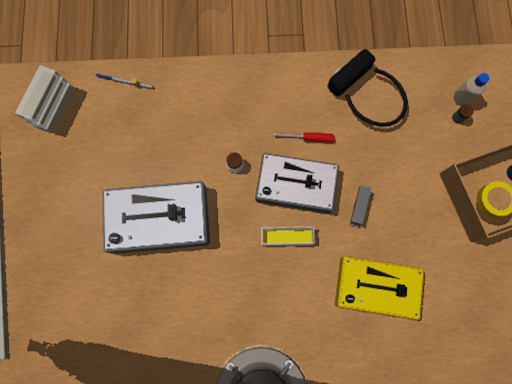

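Three look-alikes in the top view: large grey (155,217), yellow (380,285) and small grey (297,182). The yellow one is excluded, and of the two greys the smaller one, at (297,182), is meant. I'll confirm it in an enlarged crop and measure the pose.

```bash
cat > h.py <<'E'
from bench import r
import cv2,numpy as np
def grab(n,name=None):
    p,d=r.grab_frame(n)
    if name: cv2.imwrite(f"pics/{name}.png",cv2.cvtColor(p,cv2.COLOR_RGB2BGR))
    return p,d
def cal(n):
    c=r.get_calibration(n); f=192/np.tan(np.radians(c["vertical_fov"]/2)); return c,f
def world(n,u,v,d):
    c,f=cal(n); u,v,d=[np.asarray(a,float) for a in(u,v,d)]
    X=np.stack([(u-c["cx"])*d/f,(v-c["cy"])*d/f,d],-1)
    return (X-c["t"])@c["R"]
def onplane(n,u,v,z):
    c,f=cal(n); ray=np.array([(u-c["cx"])/f,(v-c["cy"])/f,1.])@c["R"]; o=-c["t"]@c["R"]
    return o+ray*(z-o[2])/ray[2]
def proj(n,X):
    c,f=cal(n); Y=c["R"]@np.asarray(X)+c["t"]; return np.array([c["cx"]+f*Y[0]/Y[2],c["cy"]+f*Y[1]/Y[2]])
def crop(p,x0,y0,w,h,s,name):
    cv2.imwrite(f"pics/{name}.png",cv2.cvtColor(cv2.resize(p[y0:y0+h,x0:x0+w],None,fx=s,fy=s,interpolation=cv2.INTER_CUBIC),cv2.COLOR_RGB2BGR))
E
python3 - <<'E'
from h import *
np.set_printoptions(precision=4,suppress=True)
for n,(cx,cy) in (("top",(297,182)),("scene",(218,240))):
    p,d=grab(n); crop(p,cx-55,cy-42,110,84,7,n+"crop0")
    m=min(r.masks_of("controller",n),key=lambda m:np.hypot(m["at"][0]-cx,m["at"][1]-cy))
    v,u=np.nonzero(m["pixels"]&(d>0)); W=world(n,u,v,d[v,u])
    print(n,m["at"],len(W),np.percentile(W[:,2],[5,50,95]))
    s=W[(abs(W[:,2]-.057)<.006)]
    (c,wh,a)=cv2.minAreaRect((s[:,:2]*1000).astype(np.float32)); print("panel",c,wh,a,s[:,2].mean())
    # lever: high points around
    vv,uu=np.mgrid[0:384,0:512]; A=world(n,uu,vv,d)
    near=(np.hypot(A[...,0]-c[0]/1000,A[...,1]-c[1]/1000)<.12)&(d>0)
    t=near&(A[...,2]>.080); print("lever top",t.sum(),A[t].mean(0),A[t].min(0),A[t].max(0),uu[t].mean(),vv[t].mean())
    for lab in("jar_mid","wagon_mid","driver_grip","box_mid"):
        for k in r.masks_of(lab,n)[:2]:
            v,u=np.nonzero(k["pixels"]&(d>0)); W=world(n,u,v,d[v,u]); print(lab,round(k["p"],2),k["at"],W.min(0),W.max(0),np.median(W,0))
E
```

```text
top [300.1, 184.6] 3786 [0.0479 0.0568 0.0618]
panel (538.1700439453125, -120.64264678955078) (208.76731872558594, 128.03851318359375) 78.4873275756836 0.056869944485053114
lever top 64 [ 0.5333 -0.1476  0.0892] [ 0.5186 -0.1559  0.0821] [ 0.5475 -0.1384  0.0969] 308.359375 179.5
jar_mid 0.64 [233.3, 161.9] [ 0.5819  0.0226 -0.0066] [0.648  0.074  0.0608] [0.6019 0.0459 0.0529]
wagon_mid 0.81 [360.5, 204.3] [ 0.4188 -0.3185  0.0097] [ 0.5256 -0.2615  0.0483] [ 0.4704 -0.287   0.0405]
driver_grip 0.88 [316.1, 136.9] [ 0.657  -0.2395 -0.004 ] [ 0.6966 -0.0706  0.0322] [ 0.6718 -0.1898  0.0214]
driver_grip 0.72 [232.5, 163.2] [0.5819 0.0246 0.0037] [0.6272 0.0695 0.0608] [0.5994 0.0459 0.0538]
box_mid 0.77 [287.7, 235.0] [ 0.374  -0.1573 -0.0029] [ 0.4281 -0.0159  0.0454] [ 0.4    -0.0894  0.01  ]
box_mid 0.58 [317.9, 137.2] [ 0.659  -0.23    0.0141] [ 0.686  -0.0734  0.0322] [ 0.671  -0.1905  0.0236]
scene [217.0, 239.5] 4056 [0.0143 0.0564 0.0605]
panel (542.631103515625, -119.90815734863281) (208.9346466064453, 130.0912628173828) 78.1522445678711 0.05672791402762078
lever top 66 [ 0.5387 -0.1475  0.0885] [ 0.5202 -0.1563  0.08  ] [ 0.5526 -0.1384  0.0967] 205.46969696969697 229.1818181818182
jar_mid 0.57 [281.9, 232.1] [ 0.5652  0.0237 -0.0039] [0.6337 0.0894 0.0589] [0.6176 0.0428 0.0515]
wagon_mid 0.55 [150.9, 241.1] [ 0.4263 -0.3166 -0.0025] [ 0.5323 -0.2605  0.0475] [ 0.4892 -0.29    0.0402]
driver_grip 0.7 [216.0, 291.8] [ 0.6638 -0.2316 -0.    ] [ 0.6918 -0.0704  0.0293] [ 0.6797 -0.1879  0.0234]
box_mid 0.89 [209.9, 198.3] [ 0.376  -0.1567 -0.0041] [ 0.426  -0.0162  0.0435] [ 0.3935 -0.0875  0.0193]
```

View pics/topcrop0.png

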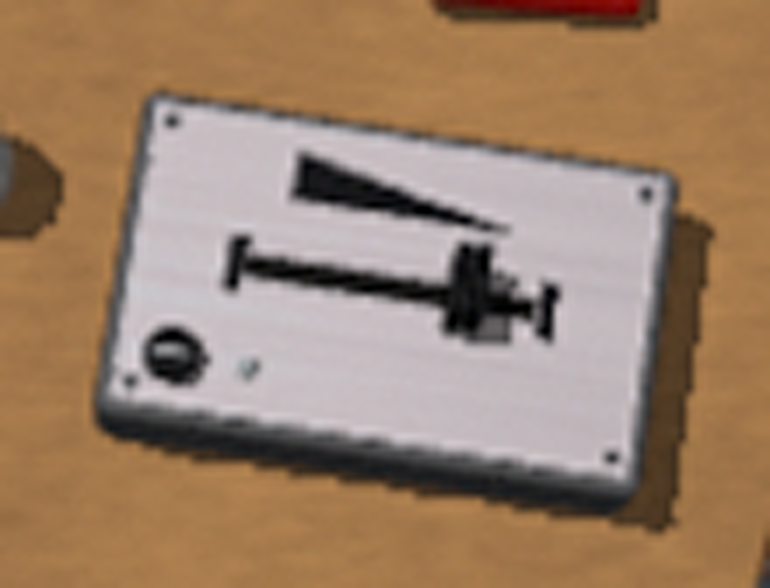

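View pics/scenecrop0.png

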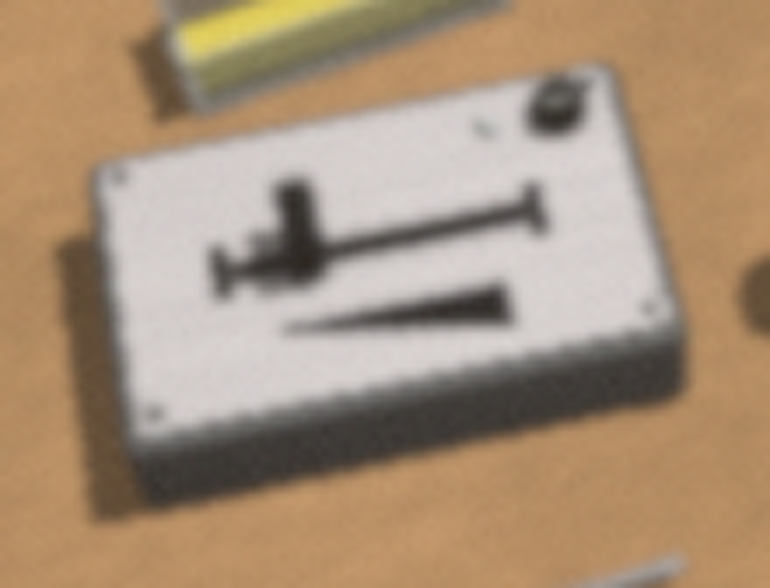

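```bash
python3 - <<'E'
from h import *
np.set_printoptions(precision=3,suppress=True)
p,d=grab("scene")
vv,uu=np.mgrid[0:384,0:512]; A=world("scene",uu,vv,d)
for u,v in((298,38),(296,20),(297,3),(350,45),(330,25),(380,58),(270,22),(395,5),(180,45)):
    print(u,v,A[v,u] if d[v,u]>0 else None)
print(proj("scene",[.171,.653,.304]),proj("scene",[.171,.653,.0]))
b=cv2.resize(p[0:130,130:460],None,fx=2.4,fy=2.4); cv2.imwrite("pics/bg.png",b[...,::-1])
t=(A[...,2]>.12)&(d>0)&(A[...,0]>0.05); print(t.sum())
import collections
print(np.unique(np.round(A[t],1),axis=0)[:60])
E
```

```text
298 38 [-0.199  0.533  0.022]
296 20 [-1.055  1.031 -0.465]
297 3 [-0.246  0.544  0.142]
350 45 [-0.057  0.691  0.028]
330 25 [-0.169  0.661  0.061]
380 58 [0.072 0.743 0.032]
270 22 [-1.094  0.86  -0.456]
395 5 [0.183 0.634 0.318]
180 45 [ 0.066 -0.019  0.3  ]
[396.585   6.238] [373.663  86.194]
4263
[[ 0.1 -0.1  0.2]
 [ 0.1 -0.1  0.3]
 [ 0.1 -0.   0.1]
 [ 0.1 -0.   0.2]
 [ 0.1  0.   0.3]
 [ 0.1  0.   0.4]
 [ 0.1  0.1  0.1]
 [ 0.1  0.1  0.2]
 [ 0.1  0.1  0.3]
 [ 0.1  0.1  0.4]
 [ 0.1  0.6  0.3]
 [ 0.1  1.3  0.1]
 [ 0.1  1.3  0.2]
 [ 0.2  0.6  0.2]
 [ 0.2  0.6  0.3]
 [ 0.2  0.7  0.2]
 [ 0.2  0.7  0.3]
 [ 0.5  0.2  0.1]]
```

View pics/bg.png

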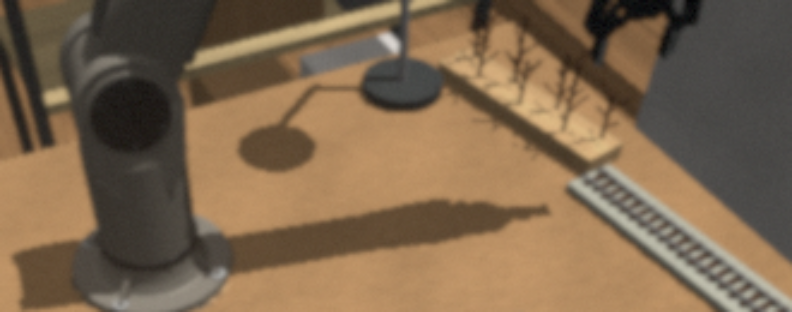

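```bash
python3 -m handwheel '[[[0.025,-0.03,0,0,0,0,0],[0.025,-0.03,0,0,0,0,0],[0.025,-0.03,0,0,0,0,0],[0.025,-0.03,0,0,0,0,0],[0.025,-0.03,0,0,0,0,0],[0.025,-0.03,0,0,0,0,0],[0.025,-0.03,0,0,0,0,0],[0.025,-0.03,0,0,0,0,0],[0.025,-0.03,0,0,0,0,0],[0.025,-0.03,0,0,0,0,0]]]' 30
```

```text
clock: 1.78
tcp_pos: [0.4217, 0.3514, 0.3043]
orientation: [0.4, 3.116, 0.001]
contact_force: [0.8, 0.3, -0.0]
grip_width: 0.0004
```

```bash
python3 -m handwheel '[[[0.012,-0.038,0,0,0,0.0,0],[0.012,-0.038,0,0,0,0.0,0],[0.012,-0.038,0,0,0,0,0],[0.012,-0.038,0,0,0,0,0],[0.012,-0.038,0,0,0,0,0],[0.012,-0.038,0,0,0,0,0],[0.012,-0.038,0,0,0,0,0],[0.012,-0.038,0,0,0,0,0],[0.012,-0.038,0,0,0,0,0],[0.012,-0.038,0,0,0,0,0]]]'
```

```text
clock: 2.62
tcp_pos: [0.5411, -0.0288, 0.3043]
orientation: [0.4, 3.115, 0.001]
contact_force: [1.6, 0.2, -0.1]
grip_width: -0.0003
```

```bash
python3 -m handwheel '[[[0,-0.035,0,0,0,0,0],[0,-0.03,0,0,0,0,0],[0,0,0,0,0,0,0],[0,0,0,0,0,0,0]]]'; python3 - <<'E'
from h import *
from scipy.spatial.transform import Rotation as R
o=r.get_obs(); print(o["clock"],o["tcp_pos"],o["contact_force"],o["grip_width"],o["joints"]); M=R.from_rotvec(o["orientation"]).as_matrix(); print(M.round(4)); print(np.degrees(np.arctan2(M[1,1],M[0,1])))
p,_=grab("top"); crop(p,200,100,200,150,4,"top1")
p,_=grab("scene"); crop(p,120,130,200,150,4,"scene1")
E
```

```text
clock: 2.95
tcp_pos: [0.5405, -0.0942, 0.3041]
orientation: [0.408, 3.115, -0.001]
contact_force: [0.1, -0.6, -0.4]
grip_width: -0.0001
2.95 [ 0.54052272 -0.09419315  0.30407755] [ 0.09764413 -0.63660477 -0.39478187] -9.208323780677155e-05 [-0.27754737  0.27922988  0.40909184  1.882013   -0.12963586  1.00586831
  1.49745985]
[[-9.663e-01  2.574e-01  2.000e-04]
 [ 2.574e-01  9.663e-01 -5.000e-04]
 [-4.000e-04 -4.000e-04 -1.000e+00]]
75.08551877487952
```

```bash
python3 -m handwheel '[[[0.001,-0.0175,-0.03,0,0,0.029,0],[0,0,-0.03,0,0,0.029,0],[0,0,-0.03,0,0,0,0],[0,0,0,0,0,0,0],[0,0,0,0,0,0,0]]]'; python3 - <<'E'
from h import *
print(r.get_obs()["contact_force"])
p,_=grab("top"); crop(p,200,100,200,150,4,"top1")
p,_=grab("scene"); crop(p,120,130,200,150,4,"scene1")
E
```

```text
clock: 3.47
tcp_pos: [0.5412, -0.1078, 0.2131]
orientation: [-0.306, -3.123, -0.0]
contact_force: [-0.2, -0.0, 1.2]
grip_width: 0.0
[-0.15103626 -0.02644109  1.18616968]
```

View pics/scene1.png

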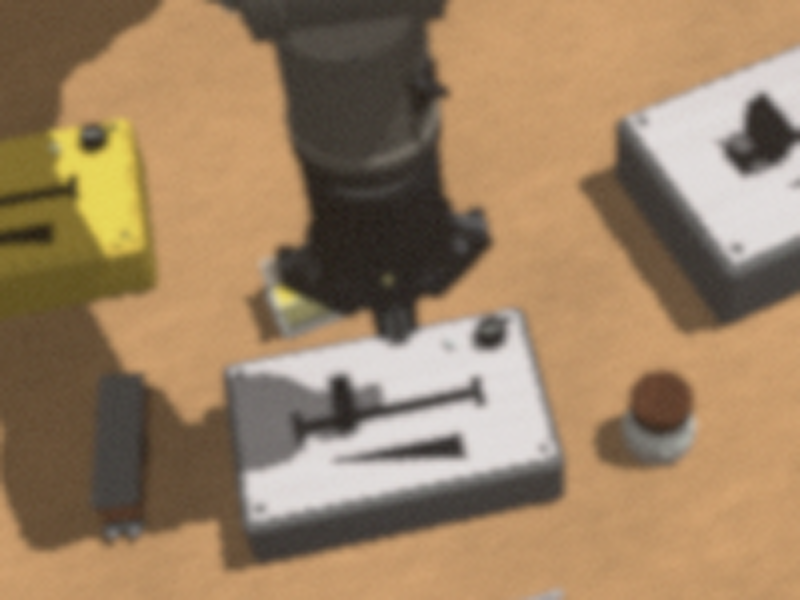

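View pics/top1.png

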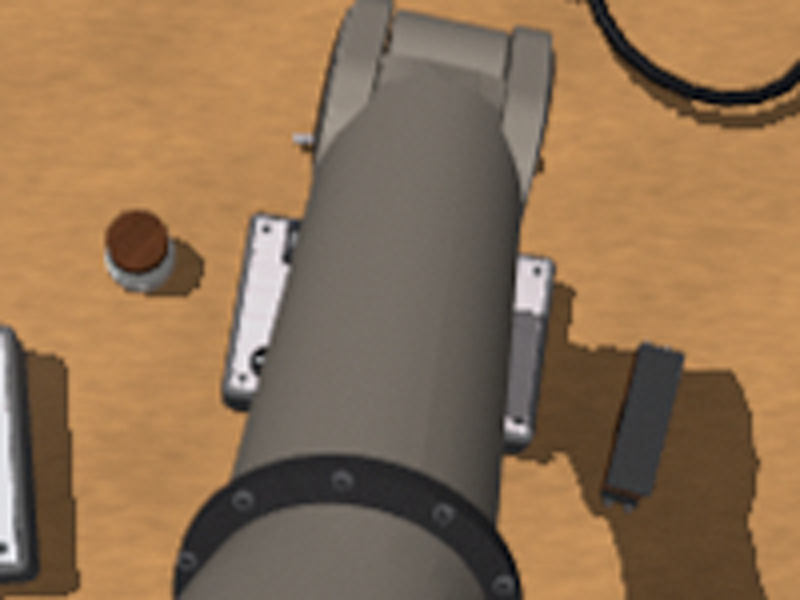

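The fingers are shut and hang in front of the lever on its full-speed side, with the tip near (219,212) in the scene view. The jar, wagon and box are clear. Next I lower the hand.

```bash
python3 -m handwheel '[[[0,0,-0.025,0,0,0,0],[0,0,-0.025,0,0,0,0],[0,0,-0.015,0,0,0,0],[0,0,0,0,0,0,0],[0,0,0,0,0,0,0]]]'; python3 - <<'E'
from h import *
from scipy.spatial.transform import Rotation as R
o=r.get_obs();M=R.from_rotvec(o["orientation"]).as_matrix();print(np.degrees(np.arctan2(M[1,1],M[0,1])),o["contact_force"])
p,_=grab("scene"); crop(p,160,180,110,84,7,"scene2")
E
```

```text
clock: 3.98
tcp_pos: [0.5427, -0.1092, 0.1502]
orientation: [0.309, 3.125, 0.0]
contact_force: [0.9, -0.9, 0.4]
grip_width: 0.0003
78.69292468262336 [ 0.89056311 -0.85073509  0.43669264]
```

View pics/scene2.png

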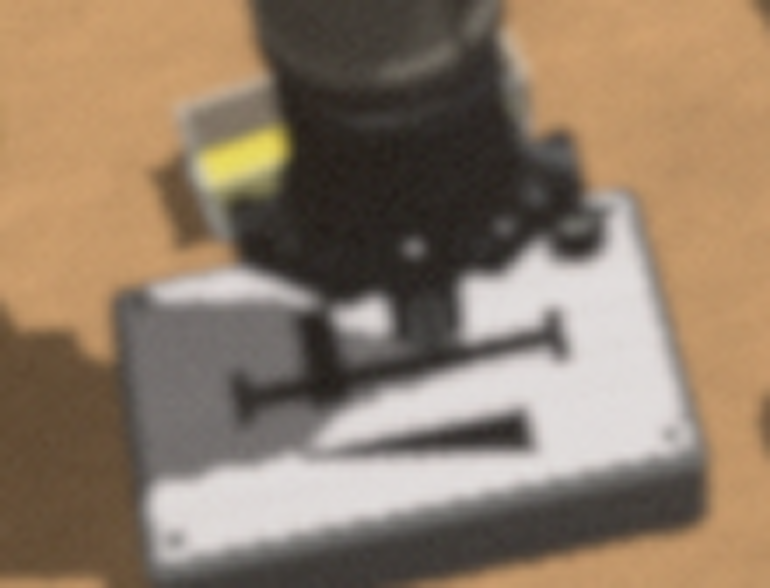

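```bash
python3 -m handwheel '[[[-0.0006,-0.003,-0.001,0,0,0,0],[-0.0006,-0.003,-0.001,0,0,0,0],[-0.0006,-0.003,-0.001,0,0,0,0],[-0.0006,-0.003,-0.001,0,0,0,0],[0,0,0,0,0,0,0]]]'
```

```text
clock: 4.45
tcp_pos: [0.5391, -0.1225, 0.1451]
orientation: [0.312, 3.126, -0.001]
contact_force: [-0.4, 0.2, -0.0]
grip_width: 0.0001
```

```bash
python3 -m handwheel '[[[-0.0004,-0.002,0,0,0,0,0],[-0.0004,-0.002,0,0,0,0,0],[-0.0004,-0.002,0,0,0,0,0],[0,0,0,0,0,0,0]]]'
```

```text
clock: 4.78
tcp_pos: [0.5381, -0.128, 0.1449]
orientation: [-0.311, -3.126, 0.0]
contact_force: [-0.3, 0.2, 0.1]
grip_width: 0.0003
```

```bash
python3 -m handwheel '[[[-0.0004,-0.002,0,0,0,0,0],[-0.0004,-0.002,0,0,0,0,0],[0,0,0,0,0,0,0]]]'
```

```text
clock: 5.03
tcp_pos: [0.5377, -0.13, 0.1449]
orientation: [-0.308, -3.126, -0.003]
contact_force: [0.8, 4.8, 2.0]
grip_width: 0.0
```

```bash
python3 -m handwheel '[[[-0.0004,-0.002,0,0,0,0,0],[-0.0004,-0.002,0,0,0,0,0],[0,0,0,0,0,0,0]]]'
```

```text
clock: 5.28
tcp_pos: [0.5365, -0.1355, 0.1449]
orientation: [-0.31, -3.126, -0.0]
contact_force: [-1.2, 0.1, -0.3]
grip_width: 0.0003
```

```bash
python3 -m handwheel '[[[-0.0004,-0.002,0,0,0,0,0],[-0.0004,-0.002,0,0,0,0,0],[0,0,0,0,0,0,0]]]'
```

```text
clock: 5.53
tcp_pos: [0.5355, -0.1406, 0.1449]
orientation: [0.312, 3.126, -0.001]
contact_force: [-0.6, -0.3, -0.5]
grip_width: -0.0001
```

```bash
python3 -m handwheel '[[[-0.0004,-0.002,0,0,0,0,0],[-0.0004,-0.002,0,0,0,0,0],[0,0,0,0,0,0,0]]]'
```

```text
clock: 5.78
tcp_pos: [0.5353, -0.1422, 0.1449]
orientation: [-0.309, -3.126, -0.003]
contact_force: [0.9, 4.7, 1.0]
grip_width: -0.0002
```

```bash
python3 -m handwheel '[[[-0.0004,-0.002,0,0,0,0,0],[-0.0004,-0.002,0,0,0,0,0],[0,0,0,0,0,0,0]]]'
```

```text
clock: 6.03
tcp_pos: [0.5352, -0.1428, 0.1449]
orientation: [-0.304, -3.126, -0.009]
contact_force: [0.7, 13.6, 2.9]
grip_width: -0.0003
```

```bash
python3 -m handwheel '[[[-0.0004,-0.002,0,0,0,0,0],[-0.0004,-0.002,0,0,0,0,0],[-0.0004,-0.002,0,0,0,0,0],[0,0,0,0,0,0,0],[0,0,0,0,0,0,0]]]'; python3 - <<'E'
from h import *
p,_=grab("scene"); crop(p,160,180,110,84,7,"scene3")
E
```

```text
clock: 6.45
tcp_pos: [0.5351, -0.1437, 0.145]
orientation: [-0.297, -3.126, -0.018]
contact_force: [1.7, 26.6, 6.7]
grip_width: 0.0
```

View pics/scene3.png

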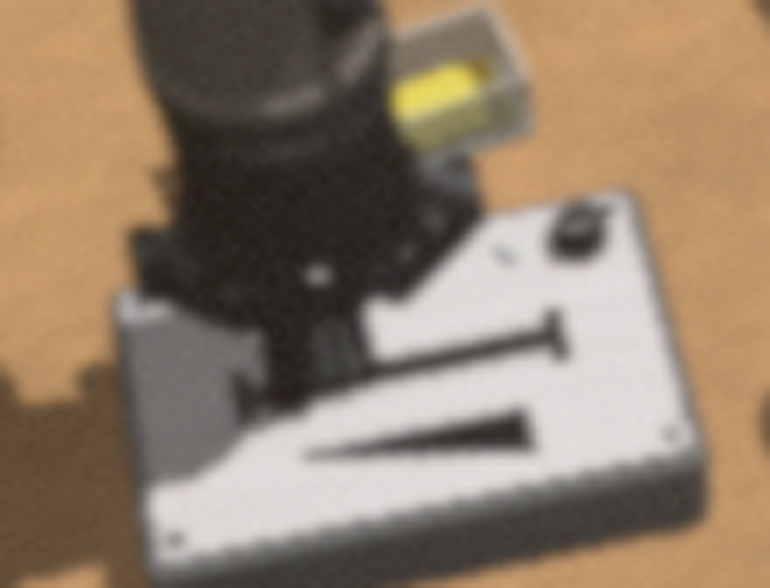

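26.6 N with hardly any motion means the lever is at the zero stop. In the crop the lever is at the left end of the slot, at the thin end of the wedge. Now I back off, lift over the lever and go to its other side.

```bash
python3 -m handwheel '[[[0.0016,0.008,0,0,0,0,0],[0.0016,0.008,0,0,0,0,0],[0,0,0.02,0,0,0,0],[0,0,0.025,0,0,0,0],[0,0,0,0,0,0,0]]]'; python3 - <<'E'
from h import *
np.set_printoptions(precision=4,suppress=True)
p,d=grab("scene"); crop(p,160,180,110,84,7,"scene4")
E
```

```text
clock: 6.92
tcp_pos: [0.5381, -0.139, 0.1936]
orientation: [0.312, 3.12, -0.002]
contact_force: [0.4, -0.8, 0.6]
grip_width: 0.0002
```

View pics/scene4.png

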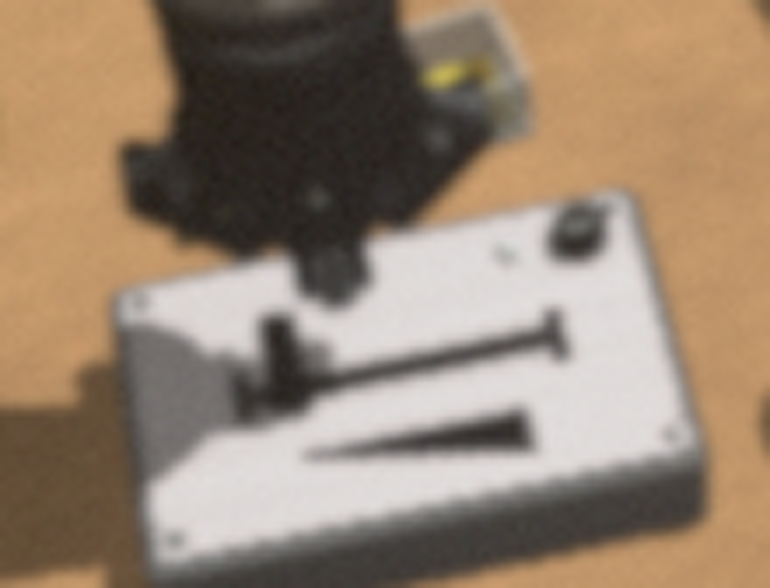

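```bash
python3 -m handwheel '[[[-0.004,-0.02,0,0,0,0,0],[-0.004,-0.02,0,0,0,0,0],[-0.004,-0.018,0,0,0,0,0],[0,0,0,0,0,0,0],[0,0,0,0,0,0,0]]]'; python3 - <<'E'
from h import *
np.set_printoptions(precision=4,suppress=True)
p,d=grab("scene"); crop(p,160,180,110,84,7,"scene5")
vv,uu=np.mgrid[0:384,0:512]; A=world("scene",uu,vv,d)
c=np.array([.5405,-.1203]); ey=np.array([np.cos(np.radians(78.3)),np.sin(np.radians(78.3))]); ex=np.array([ey[1],-ey[0]])
B=A[...,:2]-c; bx=B@ex; by=B@ey
t=(abs(bx)<.025)&(by>-.06)&(by<.06)&(A[...,2]>.075)&(A[...,2]<.1)&(uu>160)
print(t.sum(),by[t].mean(),by[t].min(),by[t].max(),bx[t].mean(),A[t].mean(0),uu[t].mean(),vv[t].mean())
E
```

```text
clock: 7.38
tcp_pos: [0.5232, -0.197, 0.1892]
orientation: [-0.315, -3.125, 0.001]
contact_force: [0.3, 1.0, 0.5]
grip_width: 0.0
70 -0.040792552319936844 -0.04825892316411765 -0.03362274033966795 0.004381915524802687 [ 0.5365 -0.1611  0.0883] 200.17142857142858 230.5142857142857
```

View pics/scene5.png

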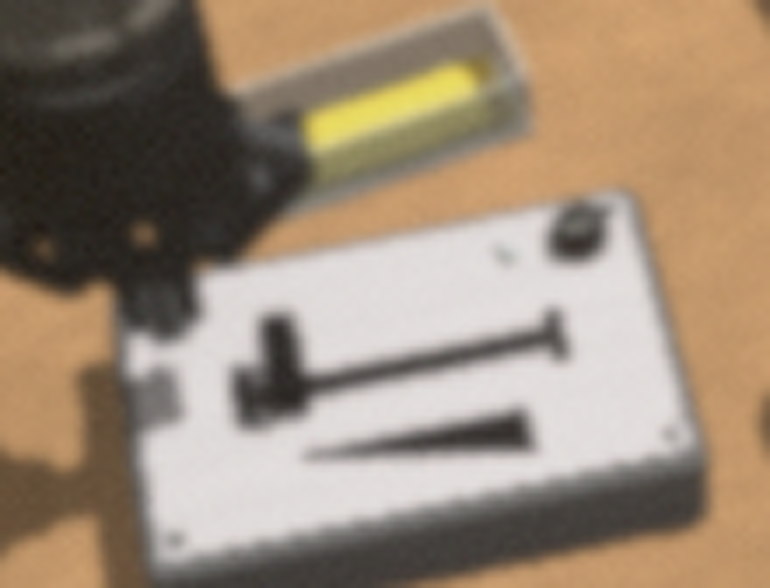

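```bash
python3 -m handwheel '[[[0,0,-0.022,0,0,0,0],[0,0,-0.022,0,0,0,0],[0,0,0,0,0,0,0],[0,0,0,0,0,0,0]]]'
```

```text
clock: 7.77
tcp_pos: [0.5236, -0.1943, 0.145]
orientation: [-0.308, -3.123, -0.001]
contact_force: [0.4, -0.1, 0.3]
grip_width: 0.0003
```

```bash
python3 -m handwheel '[[[0.0006,0.003,0,0,0,0,0],[0.0006,0.003,0,0,0,0,0],[0.0006,0.003,0,0,0,0,0],[0.0006,0.003,0,0,0,0,0],[0,0,0,0,0,0,0]]]'
```

```text
clock: 8.18
tcp_pos: [0.5272, -0.1825, 0.1465]
orientation: [0.308, 3.125, 0.001]
contact_force: [0.3, -0.3, 0.7]
grip_width: 0.0
```

```bash
python3 -m handwheel '[[[0.0004,0.002,0,0,0,0,0],[0.0002,0.001,0,0,0,0,0],[0,0,0,0,0,0,0]]]'
```

```text
clock: 8.43
tcp_pos: [0.5272, -0.1816, 0.1464]
orientation: [0.312, 3.125, -0.002]
contact_force: [-1.0, -4.3, 2.9]
grip_width: 0.0001
```

```bash
python3 -m handwheel '[[[0.0004,0.002,0,0,0,0,0],[0,0,0,0,0,0,0]]]'
```

```text
clock: 8.6
tcp_pos: [0.5276, -0.1797, 0.1464]
orientation: [0.312, 3.125, -0.002]
contact_force: [-0.6, -4.8, 4.7]
grip_width: -0.0001
```

```bash
python3 -m handwheel '[[[0.0004,0.002,0,0,0,0,0],[0,0,0,0,0,0,0]]]'
```

```text
clock: 8.77
tcp_pos: [0.5282, -0.1767, 0.1461]
orientation: [0.311, 3.126, -0.0]
contact_force: [0.6, -2.1, 2.0]
grip_width: 0.0001
```

```bash
python3 -m handwheel '[[[0.0004,0.002,0,0,0,0,0],[0,0,0,0,0,0,0]]]'
```

```text
clock: 8.93
tcp_pos: [0.5285, -0.1732, 0.1456]
orientation: [-0.309, -3.126, -0.002]
contact_force: [-0.1, 0.1, -0.7]
grip_width: -0.0
```

```bash
python3 -m handwheel '[[[0.0004,0.002,0,0,0,0,0],[0,0,0,0,0,0,0]]]'
```

```text
clock: 9.1
tcp_pos: [0.5287, -0.1712, 0.1455]
orientation: [-0.308, -3.125, -0.002]
contact_force: [0.5, 1.2, 0.9]
grip_width: 0.0002
```

Click 1 came at about y −0.175. The next contact should be near −0.168, with the release near −0.161.

```bash
python3 -m handwheel '[[[0.0004,0.002,0,0,0,0,0],[0.0002,0.001,0,0,0,0,0],[0,0,0,0,0,0,0]]]'
```

```text
clock: 9.35
tcp_pos: [0.5295, -0.1689, 0.1458]
orientation: [-0.309, -3.126, -0.001]
contact_force: [0.9, 0.0, -0.3]
grip_width: 0.0002
```

```bash
python3 -m handwheel '[[[0.0004,0.002,0,0,0,0,0],[0,0,0,0,0,0,0]]]'
```

```text
clock: 9.52
tcp_pos: [0.5296, -0.1681, 0.1459]
orientation: [-0.311, -3.126, 0.002]
contact_force: [-0.6, -2.5, -0.1]
grip_width: 0.0001
```

```bash
python3 -m handwheel '[[[0.0004,0.002,0,0,0,0,0],[0,0,0,0,0,0,0]]]'
```

```text
clock: 9.68
tcp_pos: [0.5298, -0.1668, 0.1459]
orientation: [0.312, 3.126, -0.003]
contact_force: [-0.8, -5.3, -0.7]
grip_width: -0.0003
```

```bash
python3 -m handwheel '[[[0.0004,0.002,0,0,0,0,0],[0,0,0,0,0,0,0]]]'
```

```text
clock: 9.85
tcp_pos: [0.5304, -0.1643, 0.1459]
orientation: [0.312, 3.126, -0.002]
contact_force: [-1.7, -3.1, 0.5]
grip_width: -0.0001
```

```bash
python3 -m handwheel '[[[0.0004,0.002,0,0,0,0,0],[0,0,0,0,0,0,0]]]'
```

```text
clock: 10.02
tcp_pos: [0.5312, -0.1607, 0.1459]
orientation: [-0.31, -3.126, -0.001]
contact_force: [0.2, -1.2, -0.5]
grip_width: -0.0002
```

```bash
python3 -m handwheel '[[[0.0002,0.001,0,0,0,0,0],[0,0,0,0,0,0,0]]]'; python3 - <<'E'
from h import *
p,_=grab("scene"); crop(p,160,180,110,84,7,"scene6")
E
```

```text
clock: 10.18
tcp_pos: [0.5315, -0.1593, 0.1459]
orientation: [-0.308, -3.126, -0.002]
contact_force: [0.3, -0.0, 0.2]
grip_width: -0.0002
```

View pics/scene6.png

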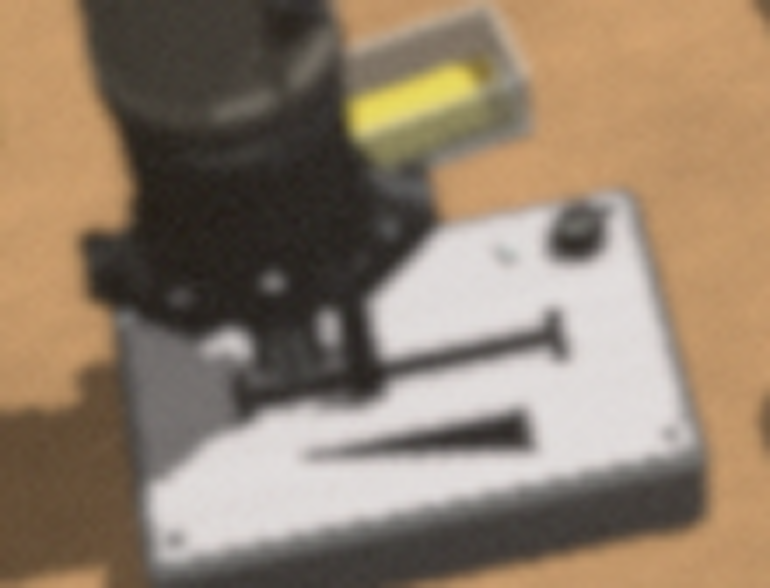

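The second click is done and the lever base moved from x≈290 to ≈362 px, two notches. The next contact should come near −0.154, the release near −0.147, and I stop after that.

```bash
python3 -m handwheel '[[[0.0004,0.002,0,0,0,0,0],[0.0004,0.002,0,0,0,0,0],[0,0,0,0,0,0,0]]]'
```

```text
clock: 10.48
tcp_pos: [0.5322, -0.1556, 0.1459]
orientation: [-0.309, -3.126, -0.001]
contact_force: [0.6, -0.1, -0.2]
grip_width: -0.0001
```

```bash
python3 -m handwheel '[[[0.0004,0.002,0,0,0,0,0],[0,0,0,0,0,0,0]]]'
```

```text
clock: 10.65
tcp_pos: [0.5323, -0.1546, 0.146]
orientation: [0.31, 3.126, -0.001]
contact_force: [-0.8, -1.0, -0.9]
grip_width: 0.0
```

```bash
python3 -m handwheel '[[[0.0004,0.002,0,0,0,0,0],[0,0,0,0,0,0,0]]]'
```

```text
clock: 10.82
tcp_pos: [0.5325, -0.1538, 0.146]
orientation: [0.312, 3.126, -0.003]
contact_force: [-0.7, -5.6, -0.8]
grip_width: -0.0002
```

```bash
python3 -m handwheel '[[[0.0004,0.002,0,0,0,0,0],[0,0,0,0,0,0,0]]]'
```

```text
clock: 10.98
tcp_pos: [0.5329, -0.1518, 0.146]
orientation: [0.312, 3.126, -0.003]
contact_force: [-0.7, -4.0, 0.9]
grip_width: 0.0001
```

```bash
python3 -m handwheel '[[[0.0004,0.002,0,0,0,0,0],[0,0,0,0,0,0,0]]]'
```

```text
clock: 11.15
tcp_pos: [0.5336, -0.1484, 0.1459]
orientation: [0.311, 3.126, 0.0]
contact_force: [-0.2, -1.6, 0.4]
grip_width: -0.0003
```

```bash
python3 -m handwheel '[[[0.0002,0.001,0,0,0,0,0],[0,0,0,0,0,0,0],[0,0,0,0,0,0,0]]]'; python3 - <<'E'
from h import *
p,_=grab("scene"); crop(p,160,180,110,84,7,"scene7")
E
```

```text
clock: 11.4
tcp_pos: [0.5339, -0.1466, 0.1458]
orientation: [-0.309, -3.126, -0.001]
contact_force: [0.4, -0.2, 0.3]
grip_width: 0.0004
```

View pics/scene7.png

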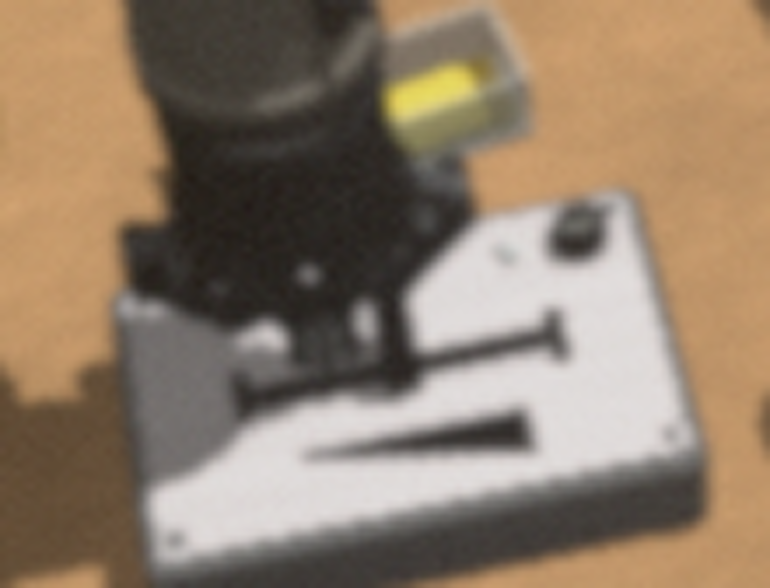

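The third click is done: the lever base is at x≈400 px, there is a gap to the finger and the force is about 0. I retreat back and up.

```bash
python3 -m handwheel '[[[-0.001,-0.005,0,0,0,0,0],[-0.001,-0.005,0,0,0,0,0],[0,0,0.02,0,0,0,0],[0,0,0.03,0,0,0,0],[0,-0.03,0.04,0,0,0,0],[0,-0.03,0.02,0,0,0,0],[0,0,0,0,0,0,0],[0,0,0,0,0,0,0]]]'; python3 - <<'E'
from h import *
np.set_printoptions(precision=4,suppress=True)
p,d=grab("scene","scene8"); crop(p,160,180,110,84,7,"scene8c")
vv,uu=np.mgrid[0:384,0:512]; A=world("scene",uu,vv,d)
c=np.array([.5405,-.1203]); ey=np.array([np.cos(np.radians(78.3)),np.sin(np.radians(78.3))]); ex=np.array([ey[1],-ey[0]])
B=A[...,:2]-c; bx=B@ex; by=B@ey
t=(abs(bx)<.025)&(by>-.06)&(by<.06)&(A[...,2]>.075)&(A[...,2]<.1)
print(t.sum(),by[t].mean(),by[t].min(),by[t].max(),A[t].mean(0),uu[t].mean(),vv[t].mean())
for lab in("jar_mid","wagon_mid","driver_grip","box_mid"):
    for k in r.masks_of(lab,"scene")[:1]:
        v,u=np.nonzero(k["pixels"]&(d>0)); W=world("scene",u,v,d[v,u]); print(lab,round(k["p"],2),k["at"],W.min(0),W.max(0))
print(r.get_obs()["contact_force"],r.get_obs()["clock"])
E
```

```text
clock: 12.12
tcp_pos: [0.5317, -0.2154, 0.2509]
orientation: [0.317, 3.122, -0.002]
contact_force: [0.9, -0.1, -0.3]
grip_width: -0.0
71 0.0009772418117602914 -0.006149886399006031 0.008328561468722967 [ 0.5454 -0.1203  0.0882] 216.33802816901408 227.33802816901408
jar_mid 0.89 [283.7, 231.1] [ 0.5672  0.0235 -0.0024] [0.6337 0.0898 0.0597]
driver_grip 0.94 [214.9, 292.1] [ 0.6653 -0.2303 -0.001 ] [ 0.6906 -0.126   0.0297]
box_mid 0.91 [213.6, 198.2] [ 0.354  -0.1731 -0.0023] [ 0.5571 -0.0039  0.2644]
[-0.4739  0.1464 -0.2547] 12.3667
```

View pics/scene8.png

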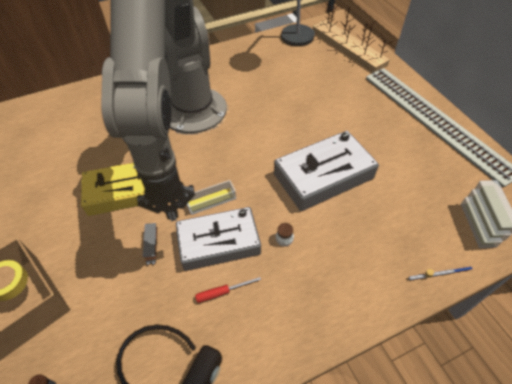

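View pics/scene8c.png

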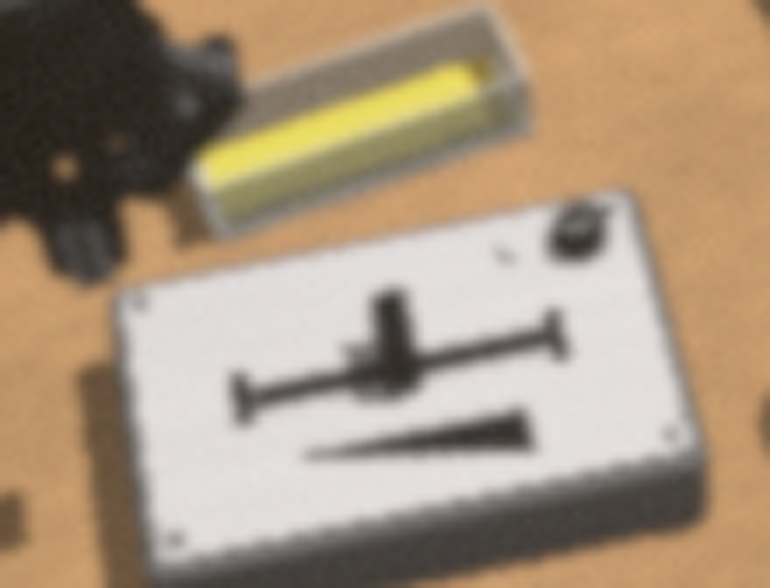

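The lever centre has travelled 41.8 mm from the stop (by depth), which is the third notch. The jar, wagon, screwdriver and box are where they were, and the arm touches nothing.

```bash
python3 -c "
from bench import r
print(r.get_obs()['qvel'].round(3) if hasattr(r.get_obs()['qvel'],'round') else r.get_obs()['qvel'])
print(r.hand_in())"
```

```text
[-0.003 -0.     0.004 -0.003  0.002 -0.001 -0.001]
the job is handed in; nothing more can be done
None
```

The lever sits in the third notch, and I handed the job in at about 12.4 s. No verdict was reported.

- **Which controller:** I used the smaller grey one, at pixel (297,182) in the top view. The yellow one and the larger grey one were left alone.
- **What I did:** With the fingers shut, I pushed the lever from the full-speed side back to the zero stop. There the force rose to about 27 N with almost no motion. I then lifted over it and pushed from the other side. I counted three clicks, each seen as the push falling to zero, and backed off clear.
- **Lever position:** By depth the lever's middle moved from −40.8 mm at the stop to +1.0 mm. That is 41.8 mm of travel against the 42 mm wanted.
- **Other things:** The jar, screwdriver and clear box are unmoved within measurement noise. The contact force was about 0 N and the arm was at rest.
- **Weaker checks:** The final detection did not find the wagon, because its view was partly blocked. In the last picture it stands where it did before. The box's last depth extent was spoiled by the gripper in front of it, so I checked its place by eye in the picture.

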